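Hood to night airing: fan lever on, light lever off

ROBOT

A 6-joint arm with a two-finger parallel gripper is mounted at the origin on the work surface. World frame = base frame: x ahead of the robot, y to its left, z up, the work surface at z = 0. Lengths are in m, angles in degrees, forces in N, time in s.
With the tool pointing down it reaches from about 0.25 to 0.725 m from the base axis. Payload 9.7 kg.
Tool frame: the origin (TCP) lies midway between the tips of the shut fingers; the grasp point (between the pads) lies 19 mm behind it; z points along the fingers, y is the direction in which the jaws open and shut (so a half turn about z gives the same grasp; the last joint's range is limited). The gripper opens to 85 mm and grips with 20 to 120 N. Pads are 22 mm wide; open, the fingers measure 114 mm over their backs; the gripper's body (76 mm by 85 mm) begins 54 mm behind the grasp point. The pads swing forward as they close: fully open they stand 13 mm farther back than shut.
Start: joints at [-65.432, 4.979, 10.078, 95.1, 0, 90], TCP at [0.229, -0.5, 0.231] pointing down, gripper open.
Joint ranges: [-179.16, 179.16], [-48.56, 103.87], [-65.8, 70.77], [-126.05, 130.52], [-82.76, 87.17], [-180, 180]. Speed limits (degrees/s): [127.2, 127.2, 147.25, 180, 180, 180].

INTERFACE

Orientations are given as [roll, pitch, yaw] about the fixed x, y, z axes, in that order (R = Rz(yaw) Ry(pitch) Rx(roll)).
In Python, from workcell import bot, camera, recognise gives the robot as it stands. The module is installed in compiled form; this text tells all that it offers.
- The arm moves only by the tool apply_moves, never from a script. Its argument "targets" is one flat list of numbers, 7 for each row, row after row: the shift along the world's x, y, z in units of 30 mm (1.0 is 30 mm), then the turn, a rotation vector about the world's x, y, z in units of 6 degrees (1.0 is 6 degrees), then the opening, from 0 (shut) to 1 (fully open). A call has 1 to 5 rows; each row is the pose to reach, as a shift and turn from the pose commanded when the call began; what a row does not reach only later rows make up. A row lasts 1/10 s, in which the tool goes at most 50 mm and 8.59 degrees, less where a joint would pass 70% of its speed; a pose out of reach is approached as far as the arm can. A call with a gripper value outside its range is refused whole. The fingers move at their own pace and stop on an object; "newtons" is the grip in N (left out, the last holds). Time passes only in rows, so rows that repeat a pose let the fingers close. It gives the time, the measured TCP pose, the force and the opening at its end, in the units of the state.
- bot.get_obs(): the state, without advancing time (a new reading comes with each control period).
- camera(name): name is "scene" or "top" or "wrist"; returns a dict with "img" (420x560x3 uint8, red, green, blue), "intrinsics" (3x3 intrinsics, pixels), "origin" and "rotation" of the camera in the world. Camera axes: x right, y up, looking along -z (the intrinsics and any distortion apply to the point x, -y, -z); pixel columns grow to the right and rows downward; lengths in m; the calibration is good to about 2 mm. A picture is of the moment at which its call begins. There is no depth.
- bot.job_done(): hands the job in, once; it reports no verdict.
Trained networks look in the newest picture that a camera, given by its name, has taken for a name from the list of things; names that differ only in an ending like _2 or _b are one class to them, and where a whole thing is asked for, a point or a joint stands for the part that bears it (a point fixed in the world has none). Each returns a list of dicts, best first, with "conf" (0 to 1); they miss things now and then, are a little off and sometimes report something else, mostly with a low value. They report only what shows in the picture. A call takes as long as a camera call.
- recognise(query, camera): "box" ([left, top, right, bottom] in pixels, round what is visible of it).
The state is a dict: "time": time; "q": joint angles; "qd": joint speeds; "joint_efforts": joint torques, N m; "ee_pos": TCP position; "tcp_rot": TCP orientation; "wrist_force": force on the tool from outside, world axes, zero at the start; "torque": the same for the moment, N m; "opening": finger opening in m.
Only numpy, scipy, OpenCV 4.12 (cv2) and the standard library are available. Lean on these libraries where they do the work, as an engineer would, in place of code of your own. Each camera call takes 0.05 s, during which the arm holds its last target.

TASK

Set the extractor hood for night airing: with a fingertip, first push the long toggle lever (the fan) over towards the glass dome on its housing until it snaps on, and then push the short toggle lever (the light) over away from the dome on its own housing until it snaps off. Push the levers gently, without clamping them, and leave everything else on the shelf standing where it is.

Things in the scene. Friction and masses are not known exactly. Their poses are not given: they have to be found in the camera images.
- fan_switch: White switch housing, fixed, 110 (own x) x 60 (own y) x 40 mm high, base plate 126 x 72 x 5 mm, pointing any way. Origin: centre of its underside, on the shelf top (90 mm above the counter). Glass pilot dome, 24 mm wide, 9.5 mm tall, on its top 39 mm towards +x. The lever pivots at the middle of its top face, 40 mm above the origin, and swings in its x-z plane. LONG lever: the fan.
- fan_tip (a point): Free end of the long toggle lever, on the lever's axis, 75 mm from its pivot. The lever is a round black bat 14 mm thick, with a ball 18 mm across at its end.
- fan_lever (a joint): Long (fan) lever angle, rad: 0 = leaning 0.45 from upright away from the dome (off), 0.45 = upright, 0.9 = leaning 0.45 towards the dome (on). Sprung over centre: resists with up to 0.13 N m until past upright, then snaps by itself to the other stop and stays. Starts at 0 (off).
- light_switch: White switch housing, fixed, 110 (own x) x 60 (own y) x 40 mm high, base plate 126 x 72 x 5 mm, pointing any way. Origin: centre of its underside, on the shelf top (90 mm above the counter). Glass pilot dome, 24 mm wide, 9.5 mm tall, on its top 39 mm towards +x. The lever pivots at the middle of its top face, 40 mm above the origin, and swings in its x-z plane. SHORT lever: the light.
- light_tip (a point): Free end of the short toggle lever, on the lever's axis, 38 mm from its pivot. The lever is a round black bat 9 mm thick, with a ball 11 mm across at its end.
- light_lever (a joint): Short (light) lever angle, rad: 0 = leaning 0.45 from upright away from the dome (off), 0.45 = upright, 0.9 = leaning 0.45 towards the dome (on). Sprung over centre: resists with up to 0.13 N m until past upright, then snaps by itself to the other stop and stays. Starts at 0.9 (on).
- spoon_mug: Bystander, loose on the shelf: turquoise enamel mug, 84 mm across, 90 mm tall, with wooden spoons standing in it up to 225 mm high. Origin at the centre of its underside.
- grinder: Bystander, loose on the shelf: glass salt grinder with steel cap, 54 mm across, 120 mm tall. Origin at the centre of its underside.
- tin_wide: Bystander, loose on the shelf: wide aluminium tin with screw lid, 88 mm across, 55 mm tall. Origin at the centre of its underside.
- tin_tall: Bystander, loose on the shelf: tall aluminium tin with screw lid, 72 mm across, 85 mm tall. Origin at the centre of its underside.
- spice_jar: Bystander, loose on the shelf: small glass spice jar, 48 mm across, 90 mm tall. Origin at the centre of its underside.
- salt_bowl: Bystander, loose on the shelf: china bowl, 84 mm across, 36 mm tall. Origin at the centre of its underside.
- egg_timer: Bystander, loose on the shelf: white round egg timer, 58 mm across, 52 mm tall. Origin at the centre of its underside.

How it is judged (in metres and radians):
On the way, in this order (a step that is already met when the one before it is completed fails the run):
1. the long fan lever has snapped on while the light is still on (value of joint each of fan_lever, light_lever above 0.8 rad), for 0.2 s.
2. the short light lever has snapped off (value of joint light_lever below 0.1 rad), for 0.2 s.
At the end, for the whole second after the job is handed in: The long lever rests against its stop on the dome side (within 0.1 rad), the short lever rests against its stop away from its dome (within 0.1 rad), and all seven loose things stand upright within 20 mm of where they began (value of joint fan_lever above 0.8 rad and value of joint light_lever below 0.1 rad and distance of each of spoon_mug, grinder, tin_wide, tin_tall, spice_jar, salt_bowl, egg_timer from where it was at the start of the episode below 0.02 m and angle between each of spoon_mug, grinder, tin_wide, tin_tall, spice_jar, salt_bowl, egg_timer's own z axis and vertical below 0.15 rad); the robot touches nothing.
It fails at once if a loose thing is lifted, carried, pushed away or tipped (distance of any of spoon_mug, grinder, tin_wide, tin_tall, spice_jar, salt_bowl, egg_timer from where it was at the start of the episode above 0.02 m or angle between any of spoon_mug, grinder, tin_wide, tin_tall, spice_jar, salt_bowl, egg_timer's own z axis and vertical above 0.5 rad).
It fails at once if a lever or its housing is clamped or pressed with more than 25 N (contact force between the fingers and fan_switch above 25 N or contact force between the fingers and light_switch above 25 N).
It fails at once if the light lever is flipped before the fan is on (value of joint each of fan_lever, light_lever below 0.45 rad).
It also fails if it takes over 51 s, if anything falls off the work surface, if the arm or the gripper's body presses on something with over 40 N, if the wrist force passes 120 N, or if a joint passes its speed limit or range.

## Working session

There is one attempt and no reset: what is moved stays moved. The work goes in short steps, Python scripts to look and compute and a tool call to move; the robot and the scene stay as the last step left them, time stands still between calls to the robot, and variables do not carry over. Pictures are saved under pics/ and viewed, and the job is handed in when it is done.

Besides the shell and the picture viewer there is one more tool, called by a JSON object that holds its "op" and its "data", one argument or row to a line. apply_moves: Moves the arm, as the interface text tells. Its arguments: {"type":"object","properties":{"targets":{"type":"array"},"newtons":{"type":"number"}},"required":["targets"]}

```bash
mkdir -p pics
cat > look.py <<'E'
from workcell import bot,camera,recognise
import cv2,numpy as np,sys,pickle
tag=sys.argv[1]
for n in sys.argv[2:]:
    c=camera(n); cv2.imwrite(f'pics/{n}_{tag}.png',cv2.resize(c['img'][:,:,::-1],(784,588)))
    pickle.dump(c,open(f'{n}_{tag}.pkl','wb'))
    print(n,c['intrinsics'].round(1).tolist(),c['origin'],np.array(c['rotation']).round(3).tolist())
    if n!='wrist':
        for q in ['fan_switch','fan_tip','light_switch','light_tip','spoon_mug','grinder','tin_wide','tin_tall','spice_jar','salt_bowl','egg_timer']:
            for r in recognise(q,n)[:2]: print(n,q,np.round(r['box']),round(r['conf'],2))
print(bot.get_obs())
E
python3 look.py a scene top wrist
```

```text
scene [[419.0, 0.0, 281.2], [0.0, 419.0, 210.7], [0.0, 0.0, 1.0]] [ 1.27046666 -0.46287987  1.15555896] [39.29, 0.667, 54.533]
scene fan_switch [284. 164. 325. 200.] 0.91
scene fan_switch [193. 208. 224. 246.] 0.46
scene fan_tip [294. 168. 303. 181.] 0.45
scene light_switch [339. 131. 367. 155.] 0.67
scene light_switch [190. 206. 226. 246.] 0.56
scene light_tip [348. 171. 387. 240.] 0.16
scene spoon_mug [350. 169. 385. 236.] 0.74
scene spoon_mug [252. 266. 271. 294.] 0.29
scene grinder [250. 167. 267. 200.] 0.77
scene grinder [373. 182. 378. 190.] 0.45
scene tin_wide [339. 133. 371. 156.] 0.88
scene tin_wide [135. 250. 161. 287.] 0.48
scene tin_tall [134. 252. 161. 288.] 0.88
scene spice_jar [249. 265. 273. 297.] 0.59
scene spice_jar [192. 208. 225. 249.] 0.39
scene salt_bowl [283. 224. 309. 251.] 0.7
scene salt_bowl [347. 171. 387. 236.] 0.5
top [[412.3, 0.0, 273.2], [0.0, 412.3, 212.1], [0.0, 0.0, 1.0]] [ 0.4224752  -0.00829319  1.15132292] [11.75, -0.266, -81.368]
top fan_switch [186. 235. 241. 272.] 0.59
top light_switch [328. 262. 373. 316.] 0.93
top spoon_mug [187. 116. 234. 17
[... 450 characters left out ...]
.47033879  0.37320091] [-16.154, 0.006, -65.478]
{'time': 1.25, 'q': array([-6.54322071e+01,  4.97952454e+00,  1.00775527e+01,  9.50987432e+01,
        1.62597711e-04,  9.00001678e+01]), 'qd': array([ 0.09685933, -0.2124702 ,  0.09471073, -0.03668262, -0.07185892,
        0.12351433]), 'joint_efforts': array([-3.06124703e-04, -5.20101821e+01,  4.64863729e+01,  1.45306971e-03,
       -9.11892744e-05,  5.25473585e-07]), 'ee_pos': array([ 0.22867364, -0.50020728,  0.23127222]), 'tcp_rot': array([-1.79999285e+02, -1.62595617e-04,  2.45676250e+01]), 'wrist_force': array([-0.07233958,  0.54564865, -1.25642222]), 'torque': array([0.02247477, 0.01846352, 0.01844854]), 'opening': 0.08555017075869736}
```

View pics/scene_a.png

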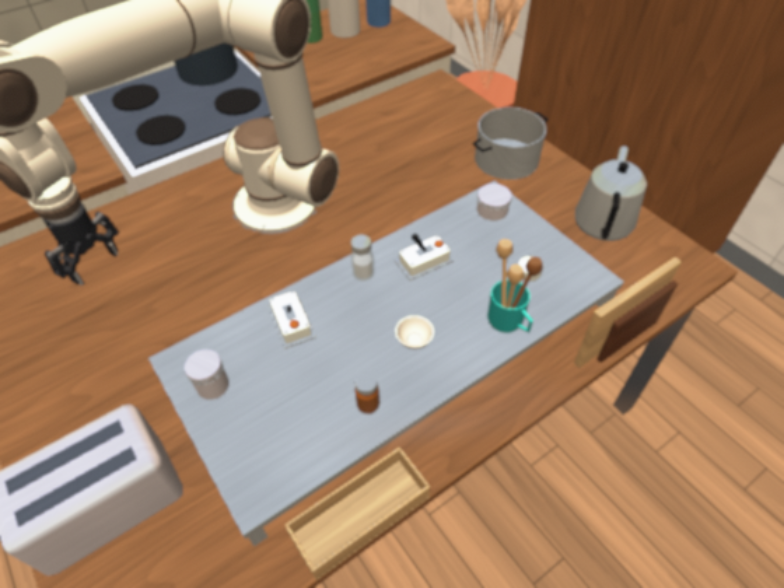

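View pics/top_a.png

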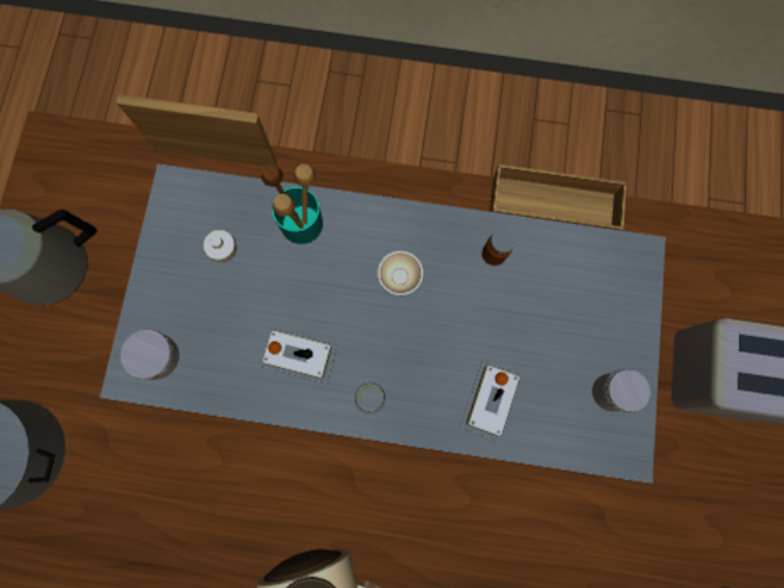

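```bash
cat > geo.py <<'E'
import numpy as np,pickle,cv2
from scipy.spatial.transform import Rotation as Ro
class Cam:
    def __init__(s,f):
        c=pickle.load(open(f,'rb'));s.K=c['intrinsics'];s.o=np.array(c['origin']);s.img=c['img']
        s.R=Ro.from_euler('xyz',c['rotation'],degrees=True).as_matrix()
    def ray(s,uv,z):
        d=s.R@np.array([(uv[0]-s.K[0,2])/s.K[0,0],-(uv[1]-s.K[1,2])/s.K[1,1],-1]); return s.o+d*(z-s.o[2])/d[2]
    def proj(s,p):
        q=s.R.T@(np.array(p)-s.o); return np.array([s.K[0,2]+s.K[0,0]*q[0]/-q[2],s.K[1,2]-s.K[1,1]*q[1]/-q[2]])
E
python3 - <<'E'
from geo import *
t=Cam('top_a.pkl'); s=Cam('scene_a.pkl')
im=t.img[:,:,::-1]
a=im[225:285,180:250];b=im[250:320,320:380]
cv2.imwrite('pics/crop1.png',np.hstack([cv2.resize(x,(400,400),interpolation=cv2.INTER_CUBIC) for x in(a,b)]))
for nm,(u0,v0,u1,v1) in dict(fan=(180,225,250,285),light=(325,255,380,318)).items():
    c=t.img[v0:v1,u0:u1].astype(int); 
    print(nm,c.max((0,1)))
    red=(c[...,0]>c[...,2]*1.6)&(c[...,0]>120); ys,xs=np.nonzero(red); print('dome',t.ray((xs.mean()+u0,ys.mean()+v0),.134),len(xs))
    w=((c.min(2)>185)).astype(np.uint8); k=cv2.convexHull(cv2.findNonZero(w)); r=cv2.minAreaRect(k)
    ctr=np.array(r[0])+[u0,v0]; print('rect',ctr,r, t.ray(ctr,.13))
    bx=cv2.boxPoints(r)+[u0,v0]; P=[t.ray(p,.13)[:2] for p in bx]; print(np.round(P,4).tolist())
for nm,uv,z in [('tin_wide',(105,255),.145),('grinder',(264.3,284),.21),('mug',(213,152),.18),('tin_tall',(449,279),.175),('bowl',(286,195),.12)]: print(nm,t.ray(uv,z).round(3))
E
```

```text
fan [187 194 205]
dome [0.51189532 0.19420278 0.134     ] 43
rect [222.36585236 254.79267883] ((42.36585235595703, 29.792678833007812), (0.9370425939559937, 6.4031243324279785), 38.65980911254883) [0.50752808 0.12705374 0.13      ]
[[0.5013, 0.1319], [0.515, 0.1243], [0.5138, 0.1222], [0.5001, 0.1298]]
light [186 194 206]
dome [ 0.51891648 -0.21075185  0.134     ] 43Traceback (most recent call last):
  File "<stdin>", line 10, in <module>
cv2.error: OpenCV(4.12.0) /io/opencv/modules/imgproc/src/convhull.cpp:143: error: (-215:Assertion failed) total >= 0 && (depth == CV_32F || depth == CV_32S) in function 'convexHull'
```

View pics/crop1.png

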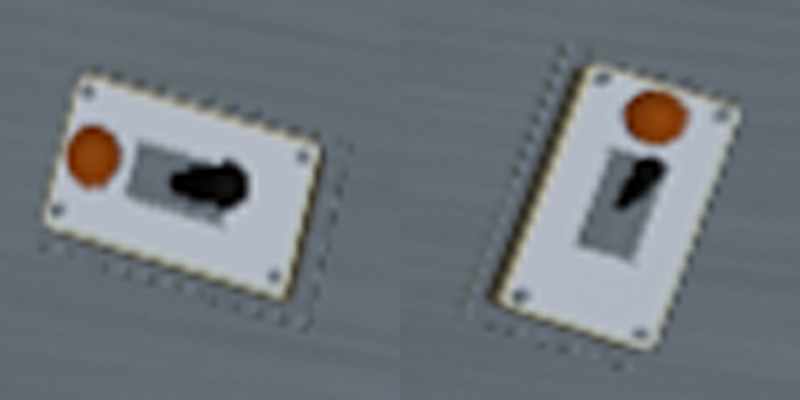

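Run:
```python
from geo import *
t=Cam('top_a.pkl'); s=Cam('scene_a.pkl')
for nm,(u0,v0,u1,v1),L,sg in [('fan',(180,225,250,285),.075,-1),('light',(325,255,380,318),.038,1)]:
    c=t.img[v0:v1,u0:u1].astype(int)
    red=(c[...,0]>c[...,2]*1.6)&(c[...,0]>90); ys,xs=np.nonzero(red); dome=t.ray((xs.mean()+u0,ys.mean()+v0),.135)
    w=((c.min(2)>140)).astype(np.uint8); 
    n,l,st,_=cv2.connectedComponentsWithStats(w); w=(l==1+st[1:,4].argmax()).astype(np.uint8)
    k=cv2.convexHull(cv2.findNonZero(w)); r=cv2.minAreaRect(k)
    bx=cv2.boxPoints(r)+[u0,v0]; P=np.array([t.ray(p,.13)[:2] for p in bx]); C=P.mean(0)
    e=[P[1]-P[0],P[2]-P[1]]; print(nm,'C',C.round(4),'sides',[np.linalg.norm(x).round(4) for x in e])
    x=max(e,key=np.linalg.norm); x/=np.linalg.norm(x); d=dome[:2]-C
    if x@d<0:x=-x
    print(' yaw',np.degrees(np.arctan2(x[1],x[0])),'dome along',d@x,'off',d@[-x[1],x[0]])
    for ang in(-.45,.45):
        tip=np.r_[C+x*L*np.sin(ang),.13+L*np.cos(ang)]; print(' tip',ang,tip.round(4),'top px',t.proj(tip).round(1),'scene px',s.proj(tip).round(1),'(784)',(s.proj(tip)*1.4).round(0),(t.proj(tip)*1.4).round(0))
    cc=np.r_[C,.13];print(' C in scene784',s.proj(cc)*1.4)
for nm,uv,z in [('tin_wide',(105,255),.145),('grinder',(264.3,284),.21),('mug',(213,152),.18),('tin_tall',(449,279),.175),('bowl',(286,195),.12)]: print(nm,t.ray(uv,z).round(3))
```

```text
fan C [0.5093 0.1554] sides [np.float64(0.0581), np.float64(0.1089)]
 yaw 84.62924652672574 dome along 0.03917263984342107 off -0.0008985028759171471
 tip -0.45 [0.5062 0.1229 0.1975] top px [220.7 252.6] scene px [295.1 167.8] (784) [413. 235.] [309. 354.]
 tip 0.45 [0.5124 0.1878 0.1975] top px [193.5 245.8] scene px [312.1 160.6] (784) [437. 225.] [271. 344.]
 C in scene784 [424.31894196 249.99171576]
light C [ 0.4815 -0.201 ] sides [np.float64(0.1094), np.float64(0.0585)]
 yaw -11.080983210978882 dome along 0.039363118880088255 off 0.00037543817989169683
 tip -0.45 [ 0.4653 -0.1978  0.1642] top px [353.6 291.8] scene px [202.8 211.7] (784) [284. 296.] [495. 409.]
 tip 0.45 [ 0.4977 -0.2041  0.1642] top px [357.8 278.5] scene px [206.2 219.4] (784) [289. 307.] [501. 390.]
 C in scene784 [288.67702104 311.41247791]
tin_wide [0.463 0.407 0.145]
grinder [0.45  0.012 0.21 ]
mug [0.751 0.188 0.18 ]
tin_tall [ 0.528 -0.414  0.175]
bowl [ 0.685 -0.007  0.12 ]
```

{"op": "apply_moves", "data": {
  "targets": [0,0,1.6,0,0,1.4,0,0.5,1,2.6,0,0,2.8,0,1.1,2.4,2.6,0,0,4.2,0,1.7,3.8,2.6,0,0,5.6,0,2.3,5.2,2.6,0,0,7,0],
  "newtons": 20
}}

```text
time: 1.75
ee_pos: [0.298, -0.3428, 0.3095]
tcp_rot: [180.0, 0.0, 66.9]
wrist_force: [0.7, 0.3, 0.8]
opening: 0.0121
```

{"op": "apply_moves", "data": {
  "targets": [0.6,1.4,0,0,0,1,0,1.3,2.8,0,0,0,2,0,2,4.2,0,0,0,3,0,2.7,5.6,0,0,0,3,0,3.4,7,0,0,0,3,0]
}}

```text
time: 2.25
ee_pos: [0.4001, -0.1324, 0.3096]
tcp_rot: [179.9, 0.0, 84.6]
wrist_force: [1.2, -0.9, -0.1]
opening: 0.0004
```

{"op": "apply_moves", "data": {
  "targets": [0.6,1.4,0,0,0,0,0,1.3,2.8,0,0,0,0,0,2,4.2,0,0,0,0,0,2.8,5.6,0,0,0,0,0,3.4,6.9,0,0,0,0,0]
}}

```text
time: 2.75
ee_pos: [0.5024, 0.075, 0.3092]
tcp_rot: [180.0, -0.0, 84.6]
wrist_force: [0.5, -0.9, 0.1]
opening: -0.0003
```

```bash
sed -i "s/if n!='wrist'/if 0/" look.py; python3 look.py b wrist scene
```

```text
wrist [[318.6, 0.0, 278.5], [0.0, 318.6, 206.6], [0.0, 0.0, 1.0]] [0.50944822 0.14584931 0.45108661] [-16.143, -0.014, -5.443]
scene [[419.0, 0.0, 281.2], [0.0, 419.0, 210.7], [0.0, 0.0, 1.0]] [ 1.27046666 -0.46287987  1.15555896] [39.29, 0.667, 54.533]
{'time': 2.85, 'q': array([8.64622896e+00, 1.87447529e+00, 1.55004317e+01, 1.03710956e+02,
       4.82807027e-02, 1.03829262e+02]), 'qd': array([-3.85346039, -2.60244402, -1.79843486,  1.46552166, -1.22048152,
       -4.10435946]), 'joint_efforts': array([  2.41749309, -46.68314695,  46.78617597,  -0.43748257,
         0.25360513,   0.88101514]), 'ee_pos': array([0.50297971, 0.07672661, 0.30787987]), 'tcp_rot': array([-1.79905924e+02, -2.65637445e-02,  8.48169096e+01]), 'wrist_force': array([-0.47134104, -0.11237367,  0.18094028]), 'torque': array([-0.03975745,  0.04415348,  0.0138521 ]), 'opening': 5.0790961587003694e-05}
```

View pics/wrist_b.png

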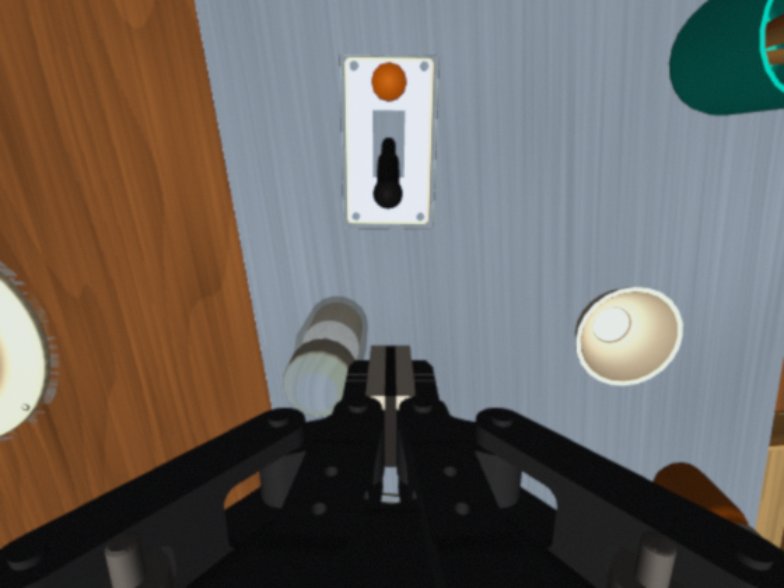

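Run:
```python
from geo import *
w=Cam('wrist_b.pkl')
C=np.array([.5093,.1554,.13]);a=np.radians(84.63);x=np.array([np.cos(a),np.sin(a),0])
z=np.array([0,0,1])
for n,p in dict(C=C,dome=C+.039*x+z*.0095,tip=C+.075*(z*np.cos(.45)-x*np.sin(.45))).items(): print(n,w.proj(p)*1.4)
```

```text
C [388.20634314 145.64145807]
dome [388.01733223  81.26692171]
tip [387.94110859 203.02550749]
```

{"op": "apply_moves", "data": {
  "targets": [0,0,-1.5,0,0,0,0,0,0,-3,0,0,0,0,0,0,-4.2,0,0,0,0,0,0,-4.5,0,0,0,0,0,0,-4.5,0,0,0,0]
}}

```text
time: 3.35
ee_pos: [0.501, 0.0724, 0.1739]
tcp_rot: [-179.9, 0.0, 84.5]
wrist_force: [-0.2, 0.5, -0.7]
opening: -0.0
```

{"op": "apply_moves", "data": {
  "targets": [0.04,0.4,0,0,0,0,0,0.07,0.7,0,0,0,0,0,0.1,1,0,0,0,0,0,0.12,1.3,0,0,0,0,0,0.15,1.6,0,0,0,0,0]
}}

```text
time: 3.85
ee_pos: [0.5064, 0.1216, 0.1749]
tcp_rot: [179.9, 0.0, 84.6]
wrist_force: [0.4, -3.3, 1.4]
opening: 0.0001
```

{"op": "apply_moves", "data": {
  "targets": [0.02,0.2,0,0,0,0,0,0.04,0.4,0,0,0,0,0,0.06,0.6,0,0,0,0,0,0.08,0.8,0,0,0,0,0,0.09,0.95,0,0,0,0,0]
}}

```text
time: 4.35
ee_pos: [0.5089, 0.1499, 0.1742]
tcp_rot: [-180.0, -0.0, 84.6]
wrist_force: [0.1, 0.4, 0.2]
opening: -0.0
```

```bash
python3 look.py c wrist
```

```text
wrist [[318.6, 0.0, 278.5], [0.0, 318.6, 206.6], [0.0, 0.0, 1.0]] [0.51599561 0.22064336 0.31606714] [-16.141, 0.02, -5.471]
{'time': 4.4, 'q': array([1.64352834e+01, 1.51923460e+00, 1.26673052e-01, 8.86146848e+01,
       2.07569052e-02, 1.11846029e+02]), 'qd': array([-0.60375105, -0.33372995, -0.32963107,  0.10767471, -0.1164745 ,
       -1.02089819]), 'joint_efforts': array([ -1.06475014, -49.01440859,  46.92825079,   0.17855827,
        -0.14692815,  -0.07537153]), 'ee_pos': array([0.50889783, 0.15022502, 0.17413361]), 'tcp_rot': array([-1.79985550e+02, -1.65698107e-02,  8.45892511e+01]), 'wrist_force': array([-0.59127469, -0.32049234, -0.23320966]), 'torque': array([0.00781936, 0.03804141, 0.0368162 ]), 'opening': -0.00018733653720785488}
```

View pics/wrist_c.png

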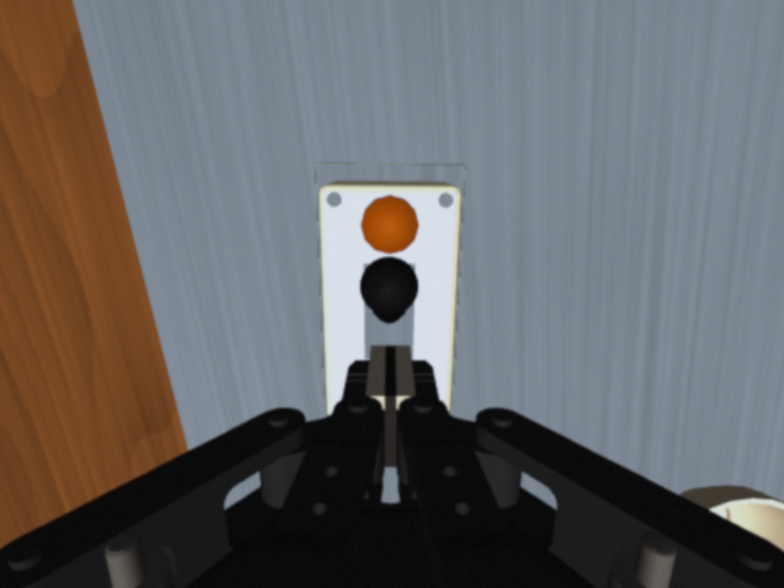

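{"op": "apply_moves", "data": {
  "targets": [-0.05,-0.4,0.5,0,0,0,0,-0.05,-0.6,2,0,0,0,0,-0.05,-0.6,3.5,0,0,0,0,-0.05,-1.6,4.4,0,0,1.4,0,-0.05,-3,4.4,0,0,2.8,0]
}}

```text
time: 4.9
ee_pos: [0.5079, 0.0601, 0.3116]
tcp_rot: [179.6, 0.0, 101.5]
wrist_force: [0.4, 0.1, -0.8]
opening: -0.0
```

{"op": "apply_moves", "data": {
  "targets": [0,-1.4,0,0,0,1.4,0,0,-2.8,0,0,0,2.8,0,0,-4.2,0,0,0,4.2,0,0,-5.6,0,0,0,5.6,0,0,-7,0,0,0,7,0]
}}

```text
time: 5.4
ee_pos: [0.5066, -0.149, 0.3077]
tcp_rot: [180.0, 0.1, 141.5]
wrist_force: [1.3, 0.7, -0.4]
opening: 0.0001
```

{"op": "apply_moves", "data": {
  "targets": [0,-0.6,0,0,0,1.4,0,0.2,-1.2,0,0,0,2.8,0,0.5,-1.8,0,0,0,4.2,0,0.7,-2,0,0,0,4.27,0,0.7,-2,0,0,0,4.27,0]
}}

```text
time: 5.9
ee_pos: [0.5286, -0.2075, 0.3064]
tcp_rot: [180.0, -0.0, 166.5]
wrist_force: [-0.1, -1.2, 0.2]
opening: -0.0
```

```bash
python3 look.py d wrist scene
python3 - <<'E'
from geo import *
w=Cam('wrist_d.pkl')
for nm,C,yaw,L,ang in [('light',[.4815,-.201,.13],-11.08,.038,.45)]:
    C=np.array(C);a=np.radians(yaw);x=np.array([np.cos(a),np.sin(a),0]);z=np.array([0,0,1])
    for n,p in dict(C=C,dome=C+.039*x+z*.0095,ball=C+(L-.0055)*(z*np.cos(ang)+x*np.sin(ang))).items(): print(n,p,w.proj(p)*1.4)
E
```

```text
wrist [[318.6, 0.0, 278.5], [0.0, 318.6, 206.6], [0.0, 0.0, 1.0]] [ 0.46032672 -0.19047893  0.44832625] [-16.129, -0.005, 76.433]
scene [[419.0, 0.0, 281.2], [0.0, 419.0, 210.7], [0.0, 0.0, 1.0]] [ 1.27046666 -0.46287987  1.15555896] [39.29, 0.667, 54.533]
{'time': 6.0, 'q': array([-2.13342871e+01,  1.00171381e+01,  2.42124879e+01,  1.04203070e+02,
        7.12256291e-03, -7.92423851e+00]), 'qd': array([ 0.65263195, -0.68317764, -0.58988452,  0.03897242, -0.09637448,
       -0.7423818 ]), 'joint_efforts': array([-7.24817142e-01, -5.49031842e+01,  4.48698699e+01, -8.14907206e-02,
       -2.77844968e-02, -1.45841684e-02]), 'ee_pos': array([ 0.52827147, -0.20629068,  0.30661825]), 'tcp_rot': array([ 1.79991881e+02, -6.66450834e-03,  1.66589951e+02]), 'wrist_force': array([-0.42348134, -0.10882498,  0.35886933]), 'torque': array([-0.00241732,  0.00871172, -0.02570667]), 'opening': -0.0002625227757309112}
C [ 0.4815 -0.201   0.13  ] [382.30752587 194.46569248]
dome [ 0.51977303 -0.208495    0.1395    ] [384.75466568 251.920315  ]
ball [ 0.49537288 -0.20371672  0.15926453] [382.62698487 220.1160001 ]
```

View pics/wrist_d.png

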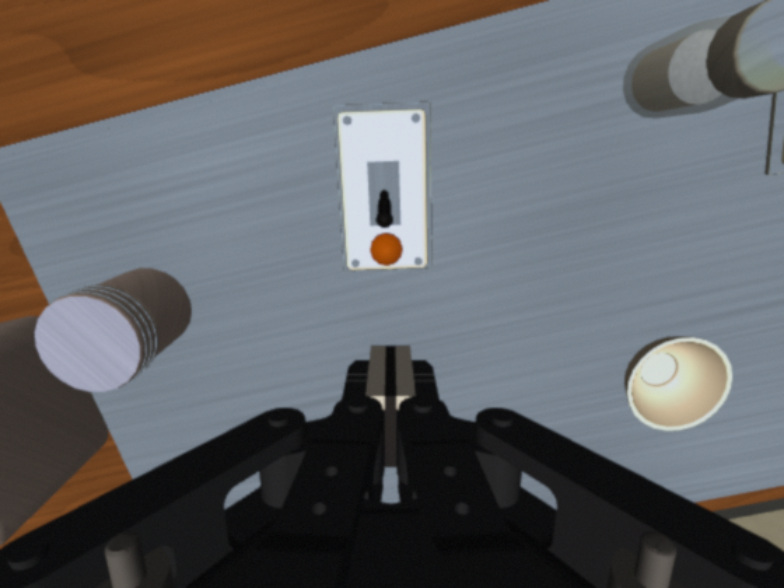

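View pics/scene_d.png

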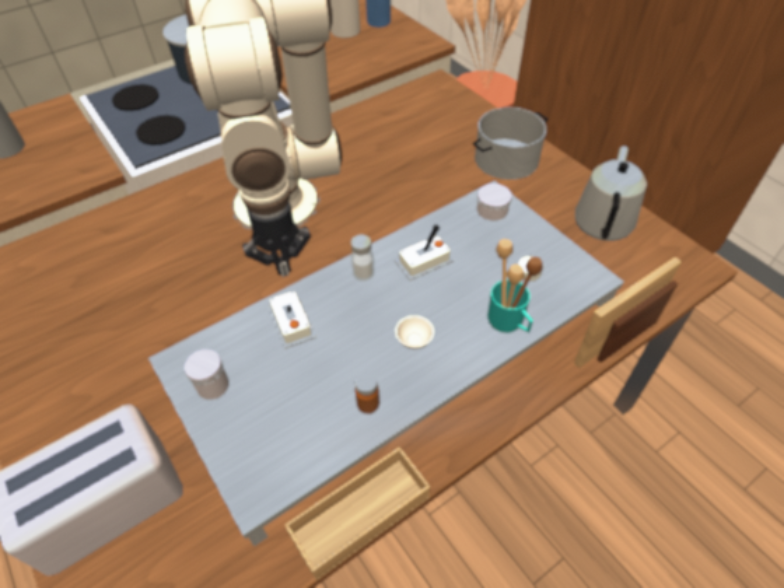

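{"op": "apply_moves", "data": {
  "targets": [0,-0.1,-1.5,0,0,0.4,0,0,-0.1,-3,0,0,0.4,0,0,-0.1,-4.3,0,0,0.4,0,0,-0.1,-5.1,0,0,0.4,0,0,-0.1,-5.2,0,0,0.4,0]
}}

```text
time: 6.5
ee_pos: [0.5268, -0.2081, 0.1474]
tcp_rot: [179.9, -0.3, 169.1]
wrist_force: [-0.1, 0.3, 0.4]
opening: -0.0002
```

{"op": "apply_moves", "data": {
  "targets": [-0.2,0.04,0,0,0,0,0,-0.4,0.08,0,0,0,0,0,-0.55,0.11,0,0,0,0,0,-0.7,0.14,0,0,0,0,0,-0.7,0.14,0,0,0,0,0]
}}

```text
time: 7.0
ee_pos: [0.5085, -0.2057, 0.1523]
tcp_rot: [-180.0, 0.3, 169.2]
wrist_force: [5.9, -0.3, 3.3]
opening: -0.0002
```

{"op": "apply_moves", "data": {
  "targets": [-0.12,0.02,0,0,0,0,0,-0.24,0.05,0,0,0,0,0,-0.36,0.07,0,0,0,0,0,-0.48,0.1,0,0,0,0,0,-0.58,0.12,0,0,0,0,0]
}}

```text
time: 7.5
ee_pos: [0.4894, -0.2016, 0.15]
tcp_rot: [180.0, -0.1, 169.2]
wrist_force: [0.2, -0.4, -0.0]
opening: 0.0002
```

```bash
python3 look.py e wrist
```

```text
wrist [[318.6, 0.0, 278.5], [0.0, 318.6, 206.6], [0.0, 0.0, 1.0]] [ 0.42059413 -0.18789519  0.29196604] [-16.073, -0.012, 79.136]
{'time': 7.55, 'q': array([-2.23893683e+01,  1.30523155e+00, -2.75103415e+00,  8.60192659e+01,
       -4.33751257e-03, -1.15718143e+01]), 'qd': array([ 0.13300778,  0.39362501,  0.62974474, -0.1210543 ,  0.05015294,
        0.0783038 ]), 'joint_efforts': array([ 1.69226239e-01, -4.80359817e+01,  4.75019860e+01, -3.49760726e-01,
        2.04715063e-02,  1.41975007e-02]), 'ee_pos': array([ 0.48916708, -0.20153727,  0.15000307]), 'tcp_rot': array([ 1.79989098e+02, -7.48663920e-02,  1.69182456e+02]), 'wrist_force': array([ 0.56980267, -0.09494915,  0.09574701]), 'torque': array([-0.0163889 , -0.07379807, -0.07073098]), 'opening': 2.6628262512436132e-05}
```

View pics/wrist_e.png

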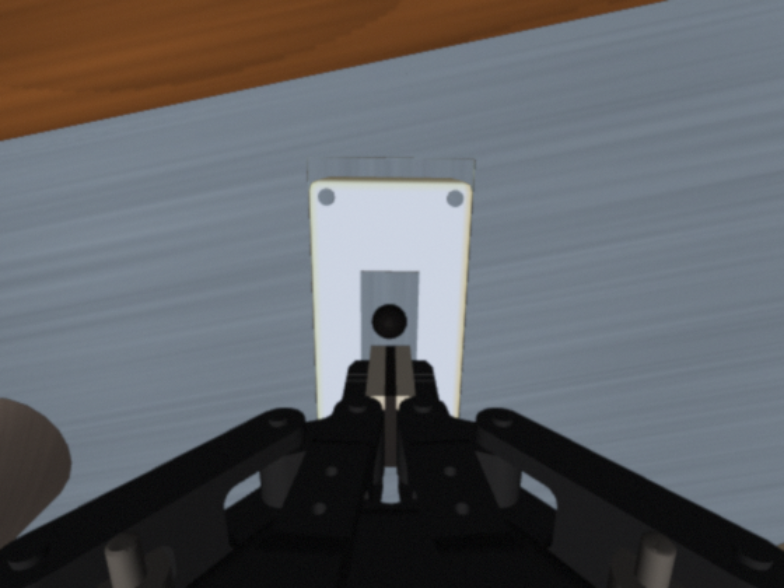

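Ball at (389,321), away from the finger, force gone: it snapped off. Retreat back, then up.

{"op": "apply_moves", "data": {
  "targets": [0.3,-0.06,0.2,0,0,0,0,0.5,-0.1,1.5,0,0,0,0,0.5,-0.1,3,0,0,0,0,0.5,-0.1,4.5,0,0,0,0,0.5,-0.1,5,0,0,0,0]
}}

```text
time: 8.05
ee_pos: [0.5055, -0.2049, 0.3048]
tcp_rot: [-179.9, 0.3, 169.2]
wrist_force: [0.1, 1.4, -0.3]
opening: 0.0
```

{"op": "apply_moves", "data": {
  "targets": [0,0,0.3,0,0,0,0,0,0,0.3,0,0,0,0,0,0,0.3,0,0,0,0,0,0,0.3,0,0,0,0]
}}

```text
time: 8.45
ee_pos: [0.5048, -0.2047, 0.3077]
tcp_rot: [180.0, -0.1, 169.2]
wrist_force: [-0.1, 0.0, 0.3]
opening: -0.0002
```

```bash
python3 look.py f wrist scene
python3 - <<'E'
import cv2,numpy as np
a=cv2.imread('pics/wrist_f.png');b=cv2.imread('pics/scene_f.png')
cv2.imwrite('pics/f.png',np.hstack([cv2.resize(a,(400,300)),cv2.resize(b[180:450,150:650],(400,300))]))
E
```

```text
wrist [[318.6, 0.0, 278.5], [0.0, 318.6, 206.6], [0.0, 0.0, 1.0]] [ 0.43617844 -0.19104175  0.44980786] [-16.008, -0.029, 79.142]
scene [[419.0, 0.0, 281.2], [0.0, 419.0, 210.7], [0.0, 0.0, 1.0]] [ 1.27046666 -0.46287987  1.15555896] [39.29, 0.667, 54.533]
{'time': 8.55, 'q': array([-2.20676016e+01,  6.95463581e+00,  2.09481469e+01,  1.04095186e+02,
       -8.11038143e-04, -1.12552794e+01]), 'qd': array([ 0.01580586, -0.13876438,  0.48565873,  0.1190507 ,  0.0446997 ,
       -0.02983593]), 'joint_efforts': array([-2.68039468e-03, -5.24261463e+01,  4.47355843e+01,  1.81564224e-03,
       -4.06106810e-04, -1.01781086e-05]), 'ee_pos': array([ 0.50486816, -0.20467758,  0.30819045]), 'tcp_rot': array([ 1.79980950e+02, -9.98777732e-02,  1.69187695e+02]), 'wrist_force': array([-0.98126866, -0.11684209, -0.35158835]), 'torque': array([-0.00013083,  0.00063559,  0.00158459]), 'opening': 4.7508268166544644e-06}
```

View pics/f.png

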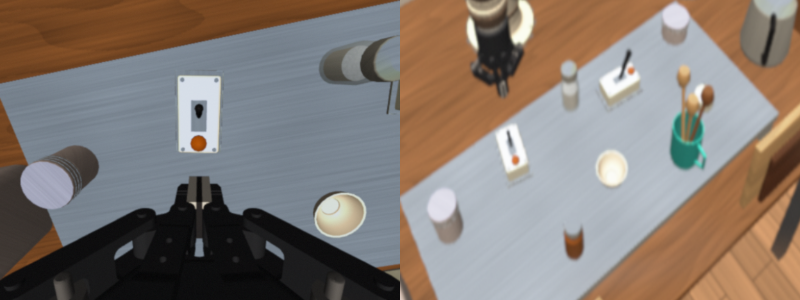

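```bash
python3 -c "
from workcell import bot
print(bot.job_done())"
```

```text
the job is handed in; nothing more can be done
None
```

The fan lever is snapped on and the light lever is snapped off, pushed in that order with the shut fingertips. The job was handed in at about 8.6 s; `job_done` gives no verdict.

- **Fan lever:** pushed towards its dome. The wrist force showed about 3.3 N partway through the push and dropped to near zero once it snapped. The wrist and scene pictures taken afterwards show it leaning to the dome side.
- **Light lever:** pushed away from its dome after the fan was on. The wrist force showed about 6 N partway through the push and dropped to near zero once it snapped. The final wrist picture shows its ball on the side away from the dome.
- **Loose things:** those visible in the last scene picture stand upright where they began. The egg timer is mostly hidden behind the spoons in that view, and I did not measure any displacements. The arm never came near any of them.
- **Robot at hand-in:** the tool was about 0.31 m above the counter, touching nothing.

No check disagreed. The switch positions from the top camera matched the wrist pictures to about a millimetre.

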